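# Portion walnuts through the pantry dispenser

### The arm

A 6-joint arm with a two-finger parallel gripper is mounted at the origin on the work surface. World frame = base frame: x ahead of the robot, y to its left, z up, the work surface at z = 0. Lengths are in m, angles in rad, forces in N, time in s.
With the tool pointing down it reaches from about 0.275 to 0.85 m from the base axis. Payload 19 kg.
Tool frame: the origin (TCP) lies at the very end of the fingers, on their centre line; the grasp point (between the pads) lies 19 mm behind it; z points along the fingers, y is the line along which they close (so a half turn about z gives the same grasp; the last joint's range is limited). The gripper opens to 85 mm and grips with 20 to 120 N. Pads are 22 mm wide; open, the fingers measure 114 mm over their backs; the gripper's body (76 mm by 85 mm) begins 54 mm behind the grasp point. The pads swing forward as they close: fully open they stand 13 mm farther back than shut.
Start: joints at [-1.46, 0.15, 1.437, -0, 1.554, -0.134], TCP at [0.139, -0.558, 0.231] pointing down, gripper open.
Joint ranges: [-2.8, 2.8], [-0.68, 2.1], [0.12, 2.68], [-1.39, 4.53], [0.16, 2.79], [-2.81, 2.81]. Speed limits (rad/s): [1.89, 1.89, 2.22, 3.01, 3.01, 3.01].

### API

Orientations are given as a rotation vector (axis times angle).
In Python, from cell import robot gives the robot as it stands.
- The arm moves only by the tool step_arm, never from a script. Its argument "commands" is a list of rows, each an object of numbers: "gripper": the closure, from 0 (fully open) to 1 (shut); "dx", "dy", "dz": the shift along the tool's x, y, z in units of 30 mm (1.0 is 30 mm); "wx", "wy", "wz": the turn, a rotation vector about the tool's x, y, z in degrees. A call has exactly 10 rows; each row shifts and turns the commanded pose from where the row before left it, along the tool's axes as they then stand; what a row does not reach is not made up. A row lasts 1/8 s, in which the tool goes at most 62.5 mm and 10.7 degrees, less where a joint would pass 70% of its speed; a pose out of reach is approached as far as the arm can. A call is refused whole if a number of a shift passes 1 or a number of a turn 10.7, either way. A call with a gripper value outside its range is refused whole. The fingers move at their own pace and stop on an object; "grip_force" is the grip in N (left out, the last holds). Time passes only in rows, so rows that do not move let the fingers close, or fill a call up. It gives the time, the measured TCP pose, the force, the opening and the grip force at its end, in the units of the state.
- robot.sense(): the state, without advancing time (a new reading comes with each control period).
- robot.camera(name): name is "side" or "top" or "wrist"; returns the picture (384x512x3 uint8, red, green, blue); there is no depth.
- robot.calibration(name): a dict with "fx", "fy", "cx", "cy" (pixels), "R" (3x3) and "t" (3): a world point X has camera coordinates R X + t. Camera axes: x right, y down, z forward; pixel columns grow to the right and rows downward; lengths in m; the calibration is good to about 2 mm. A picture is of the moment at which its call begins: read the wrist's pose just before it. calibration takes no time and is no camera call; for the wrist camera it gives the pose at the moment of the call.
- robot.close_job(): hands the job in; it is judged then, once.
The state is a dict: "t": time; "joint_positions": joint angles; "qd": joint speeds; "joint_efforts": joint torques, N m; "ee_pos": TCP position; "eef_rot": TCP orientation; "force": force on the tool from outside, world axes, zero at the start; "ft_torque": the same for the moment, N m; "gripper_width": finger opening in m; "grip_force": force on a finger pad.
Only numpy, scipy, OpenCV 4.12 (cv2) and the standard library are available. Lean on these libraries where they do the work, as an engineer would, in place of code of your own. Each camera call takes 0.05 s, during which the arm holds its last target. There are 200 camera calls.

### The job

Tip the four walnuts out of the steel scoop into the wide funnel of the nut dispenser and lay the empty scoop back down flat on the shelf. Then press the dispenser's spring plunger fully down to its stop so that all the walnuts drop into the blue glass jar below (press again if any hang up), and let it spring back up. Leave the jar in its place under the spout and do not shift or knock over anything else on the shelf.

Things in the scene. Friction and masses are not known exactly. Their poses are not given: they have to be found in the camera images.
- dispenser: Countertop nut dispenser, white plastic, fixed to the shelf, yaw up to 0.5 rad. Base plate 160 (x) by 210 (y) by 12 mm; origin at the centre of its underside, z up, front to -x. Funnel axis at x = 0, y = +45 mm; plunger housing 44 mm square, 170 mm high, at x = 0, y = -65 mm, an arm 40 mm wide (z = 116 to 136 mm) joins it to the throat.
- funnel_mouth (a point): Centre of the steel funnel's open mouth, in the plane of its rim, 200 mm above the shelf; axes as the dispenser's. Mouth 136 mm outside diameter, 3 mm wall; it narrows over 60 mm of height to a throat of 54 mm bore.
- throat (a point): Centre of the throat's floor, the flat steel gate, 110 mm above the shelf on the funnel's axis, just above the jar's mouth. Four walnuts rest on it with their tops below the funnel's rim. Pressing the plunger draws the gate aside (2.2 times the plunger's travel, towards the housing).
- plunger (a joint): Downward travel of the plunger in m: 0 = up (at rest), 0.028 = down at its stop. A spring pushes it up, about 4 N at the start and 10 N at the stop, and returns it when let go. The throat is fully clear only near the stop, and the walnuts need about a second to drop through.
- plunger_top (a point): Centre of the top face of the plunger's round black head (42 mm diameter, 10 mm thick, on a 12 mm steel stem); it moves with the plunger and is 220 mm above the shelf when up, 110 mm from the funnel's axis
- jar: Blue glass jar, open at the top, 74 mm diameter at the rim, 84 mm high, 4 mm wall, loose, 0.25 kg; origin at the centre of its underside. It stands on the dispenser's base plate straight under the throat.
- scoop: Steel scoop, 0.13 to 0.21 kg; origin on the shelf under the middle of the bowl's flat floor (3 mm thick, x = -29 to +29 mm), x towards the nose, z up. Bowl 64 mm wide, open on top; side walls 34 mm, back wall 40 mm high. It starts flat with the nose roughly towards the robot (up to 0.6 rad either way), left or right of the dispenser.
- scoop_grip (a point): A good pinch point on the scoop's handle, scoop frame x = -60 mm, z = 34 mm; axes as the scoop's. The handle is flat-sided, 16 mm wide (y), 14 mm tall, straight along x from the back wall (x = -30 mm) to x = -135 mm.
- scoop_lip (a point): Middle of the scoop's open front lip: scoop frame x = +69 mm, z = 18 mm. The nose ramp rises to it at 22 degrees from the floor's front edge, so the level scoop holds its walnuts; pitching the nose down by 45 to 60 degrees empties it over the lip.
- walnut0: small walnut, a brown ball 24 mm in diameter, 10 g, origin at its centre; all four start loose in the bowl of the scoop
- walnut1: small walnut, a brown ball 24 mm in diameter, 10 g, origin at its centre; all four start loose in the bowl of the scoop
- walnut2: small walnut, a brown ball 24 mm in diameter, 10 g, origin at its centre; all four start loose in the bowl of the scoop
- walnut3: small walnut, a brown ball 24 mm in diameter, 10 g, origin at its centre; all four start loose in the bowl of the scoop
- tray: Bystander: empty white pierogi tray with 4 compartments, 150 by 110 by 28 mm, origin at the centre of its underside; on the other side of the dispenser from the scoop
- mug: Bystander: white ceramic cup without a handle, 80 mm across, 90 mm high, origin at the centre of its underside
- can: Bystander: can 74 mm across, 110 mm high, origin at the centre of its underside
- oil: Bystander: tall green oil bottle 68 mm across, 260 mm high, origin at the centre of its underside
- preserve: Bystander: preserve jar 76 mm across, 130 mm high, origin at the centre of its underside
- spoon: Bystander: beech spoon 240 mm long lying flat along its x, origin near its middle, behind the dispenser
- salt: Bystander: small glass salt jar 48 mm across, 95 mm high, origin at the centre of its underside, in front of the dispenser
- carton: Bystander: cardboard carton standing up, 60 (x) by 130 (y) by 200 mm high, origin at the centre of its underside
Not all that is in view belongs to the job. There is more than one size of the jar; the job needs the larger.

How it is judged:
On the way, in this order (a step that is already met when the one before it is completed fails the run):
1. all four walnuts are in the dispenser's funnel or throat, above the closed gate (horizontal distance between each of walnut0, walnut1, walnut2, walnut3 and funnel_mouth below 0.062 m and z of walnut0 in the frame of dispenser between 0.105 and 0.215 m and z of walnut1 in the frame of dispenser between 0.105 and 0.215 m and z of walnut2 in the frame of dispenser between 0.105 and 0.215 m and z of walnut3 in the frame of dispenser between 0.105 and 0.215 m), for 0.2 s.
2. the scoop lies flat on the shelf, let go and at rest (height (world z) of scoop below 0.008 m and angle between scoop's own z axis and vertical below 0.15 rad and linear speed of scoop below 0.02 m/s and contact force between scoop and the arm below 0.2 N and contact force between scoop and the fingers below 0.2 N), for 0.2 s.
3. the plunger is pressed fully down, within 2.5 mm of its stop (value of joint plunger above 0.0255 m), for 0.2 s.
At the end, for the whole second after the job is handed in: All four walnuts lie at rest inside the blue jar, which stands upright (within 0.1 rad) on the dispenser's base plate; the plunger is back up (within 4 mm); the scoop lies flat on the shelf (within 8 mm and 0.15 rad), at rest and let go (all of step 2 and horizontal distance between each of walnut0, walnut1, walnut2, walnut3 and jar below 0.037 m and z of walnut0 in the frame of jar between 0.005 and 0.084 m and linear speed of each of walnut0, walnut1, walnut2, walnut3 below 0.05 m/s and z of walnut1 in the frame of jar between 0.005 and 0.084 m and z of walnut2 in the frame of jar between 0.005 and 0.084 m and z of walnut3 in the frame of jar between 0.005 and 0.084 m and angle between jar's own z axis and vertical below 0.1 rad and z of jar in the frame of dispenser between 0.008 and 0.018 m and value of joint plunger below 0.004 m); the robot touches nothing.
It fails at once if a bystander (tray, cup, can, oil bottle, preserve jar, spoon, carton, salt jar) is shifted more than 40 mm or tipped more than 0.5 rad (distance of any of tray, mug, can, oil, preserve, spoon, carton, salt from where it was at the start of the episode above 0.04 m or angle between any of tray, mug, can, oil, preserve, spoon, carton, salt's own z axis and vertical above 0.5 rad).
It also fails if it takes over 69 s, if anything falls off the work surface, if the arm or the gripper's body presses on something with over 40 N, if the wrist force passes 120 N, or if a joint passes its speed limit or range.

## Working session

There is one attempt and no reset: what is moved stays moved. The work goes in short steps, Python scripts to look and compute and a tool call to move; the robot and the scene stay as the last step left them, time stands still between calls to the robot, and variables do not carry over. Pictures are saved under pics/ and viewed, at most 10 in all, crops included, and the job is handed in when it is done.

Besides the shell and the picture viewer there is one more tool, called by a JSON object that holds its "method" and its "body". step_arm: Moves the arm, as the interface text tells. Its arguments: {"type":"object","properties":{"commands":{"type":"array"},"grip_force":{"type":"number"}},"required":["commands"]}

```bash
mkdir -p pics
python3 - <<'E'
from cell import robot
import cv2
s=robot.sense();print({k:s[k] for k in('t','ee_pos','eef_rot','force','gripper_width')})
for n in('top','side'):
    c=robot.calibration(n);print(n,c)
    cv2.imwrite(f'pics/{n}0.png',cv2.resize(robot.camera(n)[:,:,::-1],(800,600),interpolation=cv2.INTER_CUBIC))
E
```

```text
{'t': 0.0, 'ee_pos': array([ 0.13929044, -0.55763211,  0.23070425]), 'eef_rot': array([-3.11693718e+00, -3.83386120e-01, -3.95301333e-05]), 'force': array([ 0.12062625, -0.27559714, -0.76903262]), 'gripper_width': 0.08565763154517995}
top {'fx': 348.91560289129103, 'fy': 348.91560289129103, 'cx': 260.44575604603807, 'cy': 190.96780118383955, 'R': array([[-0.0249297 , -0.99966372,  0.00713815],
       [-0.98763689,  0.0235231 , -0.15498396],
       [ 0.15476393, -0.0109136 , -0.9878912 ]]), 't': array([0.01957972, 0.57534165, 1.28637477])}
side {'fx': 445.9084655154836, 'fy': 445.9084655154836, 'cx': 255.24380370731626, 'cy': 188.64264326526023, 'R': array([[-0.97880693, -0.20445803, -0.01157172],
       [-0.11835169,  0.61089311, -0.78281702],
       [ 0.16712231, -0.76485719, -0.62214437]]), 't': array([0.55846997, 0.1979032 , 1.37901636])}
```

View pics/top0.png

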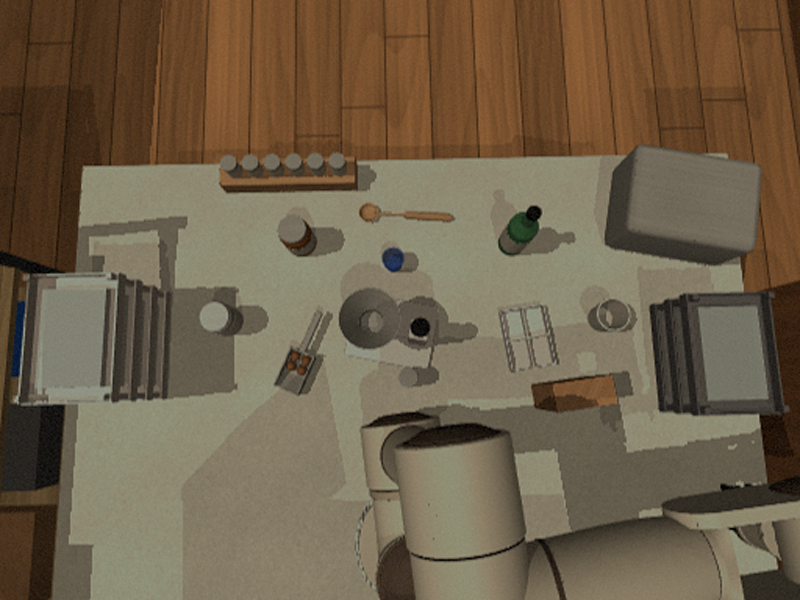

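View pics/side0.png

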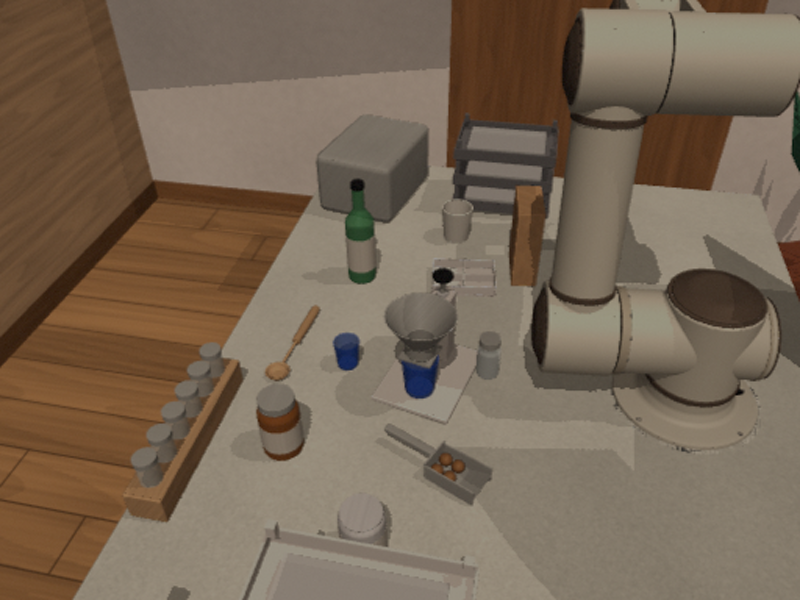

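The top view shows the scoop at (300,355), the funnel at (370,318) and the plunger head at (420,327). There are two blue jars in the side view, at (347,351) and (420,375). The one at (420,375) is larger and stands on the base plate under the spout, so it's the one meant. I'll confirm with enlarged crops.

Run:
```python
from cell import robot
import cv2
a=robot.camera('top')[:,:,::-1]; b=robot.camera('side')[:,:,::-1]
cv2.imwrite('pics/topc.png',cv2.resize(a[160:280,160:320],(800,600),interpolation=cv2.INTER_CUBIC))
cv2.imwrite('pics/sidec.png',cv2.resize(b[160:325,200:420],(800,600),interpolation=cv2.INTER_CUBIC))
```

```text
(no output)
```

View pics/topc.png

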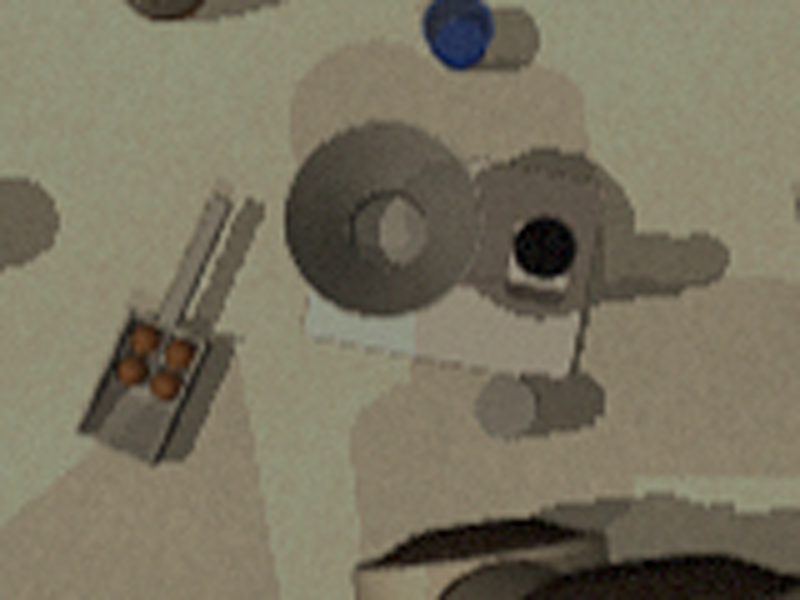

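View pics/sidec.png

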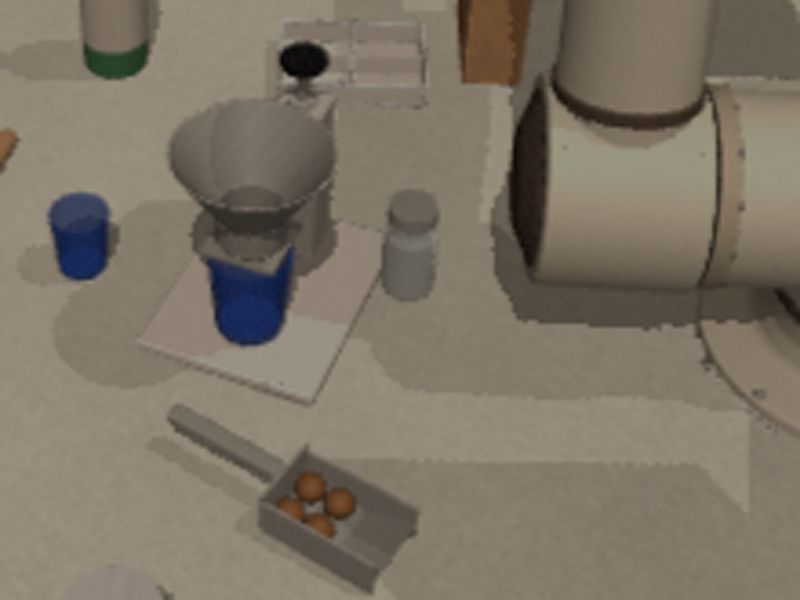

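The crops show the scoop: handle end at top (221,188) / side (181,410), lip corners at top (80,432) and (157,463) / side (375,587) and (417,515). They also show the funnel rim centre at top (381,218) / side (252,160) and the plunger head at top (545,246) / side (304,60). The larger blue jar, side (248,290), is under the throat. The smaller one, side (80,235), stands apart and is a decoy.

```bash
cat > h.py <<'E'
from cell import robot
import numpy as np
from scipy.spatial.transform import Rotation as Ro
C={n:robot.calibration(n) for n in('top','side')}
def ray(c,p):
    d=np.array([(p[0]-c['cx'])/c['fx'],(p[1]-c['cy'])/c['fy'],1]); return -c['R'].T@c['t'], c['R'].T@d
def tri(obs):
    A=[];b=[]
    for c,p in obs:
        o,d=ray(c,p); d=d/np.linalg.norm(d); M=np.eye(3)-np.outer(d,d); A.append(M); b.append(M@o)
    x,r,_,_=np.linalg.lstsq(np.vstack(A),np.hstack(b),rcond=None); return x,np.sqrt(r)
def plane(c,p,z):
    o,d=ray(c,p); return o+d*(z-o[2])/d[2]
T=lambda u,v:(160+(u+.5)/5-.5,160+(v+.5)/5-.5)
S=lambda u,v:(200+(u+.5)*.275-.5,160+(v+.5)*.275-.5)
F=lambda u,v:((u+.5)*.64-.5,(v+.5)*.64-.5)
E
python3 - <<'E'
from h import *
np.set_printoptions(precision=4,suppress=True)
for n,a,b in [('hend',(221,188),(181,410)),('hroot',(172,318),(275,470)),('lipL',(80,432),(375,587)),('lipR',(157,463),(417,515)),('backL',(133,311),(262,495)),('backR',(212,333),(308,447)),
 ('funnel',(381,218),(252,160)),('plunger',(545,246),(304,60)),('salt',(505,405),(413,205)),
 ('w1',(145,338),(291,513)),('w2',(180,351),(311,486)),('w3',(132,369),(320,527)),('w4',(166,384),(341,502))]:
    print(n,*tri([(C['top'],T(*a)),(C['side'],S(*b))]))
for n,p,z in [('can',(217,318),.11),('preserve',(293,228),.13),('oilcap',(534,213),.26),('spoonL',(360,212),.01),('cartontop',(575,392),.2),('tray c',(528,337),.02)]:
    print(n,plane(C['top'],F(*p),z))
for p in [(305,335),(575,375)]: print('plate',plane(C['top'],T(*p),.012))
for p in [(313,403),(140,343),(388,232)]: print('plateS',plane(C['side'],S(*p),.012))
E
```

```text
hend [0.5493 0.2216 0.0384] [0.0119]
hroot [0.4595 0.2605 0.0314] [0.0007]
lipL [0.3743 0.3341 0.0097] [0.0029]
lipR [0.3503 0.2731 0.0211] [0.0021]
backL [0.4649 0.2891 0.036 ] [0.0012]
backR [0.4432 0.2305 0.0278] [0.007]
funnel [0.5111 0.0911 0.1922] [0.0025]
plunger [ 0.4874 -0.0181  0.2134] [0.0023]
salt [0.386  0.01   0.0945] [0.0021]
w1 [0.4444 0.2842 0.0138] [0.0028]
w2 [0.4335 0.2571 0.015 ] [0.0031]
w3 [0.4209 0.2937 0.0152] [0.0029]
w4 [0.4088 0.2677 0.0151] [0.003]
can [0.5308 0.4452 0.11  ]
preserve [0.7351 0.2681 0.13  ]
oilcap [ 0.7174 -0.2624  0.26  ]
spoonL [0.8093 0.1208 0.01  ]
cartontop [ 0.3444 -0.3403  0.2   ]
tray c [ 0.4769 -0.2899  0.02  ]
plate [0.4458 0.1618 0.012 ]
plate [ 0.4101 -0.0449  0.012 ]
plateS [0.4428 0.1719 0.012 ]
plateS [0.5959 0.1349 0.012 ]
plateS [ 0.4069 -0.0418  0.012 ]
```

{"method": "step_arm", "body": {"commands": [{"dx": 0.59, "dy": -0.78, "dz": -0.33, "gripper": 0}, {"dx": 0.59, "dy": -0.78, "dz": -0.33, "gripper": 0}, {"dx": 0.59, "dy": -0.78, "dz": -0.33, "gripper": 0}, {"dx": 0.59, "dy": -0.78, "dz": -0.33, "gripper": 0}, {"dx": 0.59, "dy": -0.78, "dz": -0.33, "gripper": 0}, {"dx": 0.59, "dy": -0.78, "dz": -0.33, "gripper": 0}, {"dx": 0.59, "dy": -0.78, "dz": -0.33, "gripper": 0}, {"dx": 0.59, "dy": -0.78, "dz": -0.33, "gripper": 0}, {"dx": 0.59, "dy": -0.78, "dz": -0.33, "gripper": 0}, {"dx": 0.59, "dy": -0.78, "dz": -0.33, "gripper": 0}]}}

```text
invalid input at $.commands[0]: expected keys gripper, dx, dy, dz, wx, wy, wz
```

{"method": "step_arm", "body": {"commands": [{"dx": 0.59, "dy": -0.78, "gripper": 0}, {"dx": 0.59, "dy": -0.78, "gripper": 0}, {"dx": 0.59, "dy": -0.78, "gripper": 0}, {"dx": 0.59, "dy": -0.78, "gripper": 0}, {"dx": 0.59, "dy": -0.78, "gripper": 0}, {"dx": 0.59, "dy": -0.78, "gripper": 0}, {"dx": 0.59, "dy": -0.78, "gripper": 0}, {"dx": 0.59, "dy": -0.78, "gripper": 0}, {"dx": 0.59, "dy": -0.78, "gripper": 0}, {"dx": 0.59, "dy": -0.78, "gripper": 0}]}}

```text
invalid input at $.commands[0]: expected keys gripper, dx, dy, dz, wx, wy, wz
```

{"method": "step_arm", "body": {"commands": [{"dx": 0.59, "dy": -0.78, "gripper": 0}, {"dx": 0.59, "dy": -0.78, "gripper": 0}, {"dx": 0.59, "dy": -0.78, "gripper": 0}, {"dx": 0.59, "dy": -0.78, "gripper": 0}, {"dx": 0.59, "dy": -0.78, "gripper": 0}, {"dx": 0.59, "dy": -0.78, "gripper": 0}, {"dx": 0.59, "dy": -0.78, "gripper": 0}, {"dx": 0.59, "dy": -0.78, "gripper": 0}, {"dx": 0.59, "dy": -0.78, "gripper": 0}, {"dx": 0.59, "dy": -0.78, "gripper": 0}]}}

```text
invalid input at $.commands[0]: expected keys gripper, dx, dy, dz, wx, wy, wz
```

{"method": "step_arm", "body": {"commands": [{"wz": -10.5}, {"wz": -10.5}, {"wz": -10.5}, {"wz": -10.5}, {"wz": -10.5}, {"wz": -10.5}, {"wz": -10.5}, {"wz": -10.5}, {"wz": -10.5}, {"wz": -10.5}]}}

```text
invalid input at $.commands[0]: expected keys gripper, dx, dy, dz, wx, wy, wz
```

All seven keys are needed in every row.

{"method": "step_arm", "body": {"commands": [{"gripper": 0, "dx": 0.59, "dy": -0.78, "dz": -0.33, "wx": 0, "wy": 0, "wz": 0}, {"gripper": 0, "dx": 0.59, "dy": -0.78, "dz": -0.33, "wx": 0, "wy": 0, "wz": 0}, {"gripper": 0, "dx": 0.59, "dy": -0.78, "dz": -0.33, "wx": 0, "wy": 0, "wz": 0}, {"gripper": 0, "dx": 0.59, "dy": -0.78, "dz": -0.33, "wx": 0, "wy": 0, "wz": 0}, {"gripper": 0, "dx": 0.59, "dy": -0.78, "dz": -0.33, "wx": 0, "wy": 0, "wz": 0}, {"gripper": 0, "dx": 0.59, "dy": -0.78, "dz": -0.33, "wx": 0, "wy": 0, "wz": 0}, {"gripper": 0, "dx": 0.59, "dy": -0.78, "dz": -0.33, "wx": 0, "wy": 0, "wz": 0}, {"gripper": 0, "dx": 0.59, "dy": -0.78, "dz": -0.33, "wx": 0, "wy": 0, "wz": 0}, {"gripper": 0, "dx": 0.59, "dy": -0.78, "dz": -0.33, "wx": 0, "wy": 0, "wz": 0}, {"gripper": 0, "dx": 0.59, "dy": -0.78, "dz": -0.33, "wx": 0, "wy": 0, "wz": 0}]}}

```text
t: 1.45
ee_pos: [0.2545, -0.287, 0.3306]
eef_rot: [-3.118, -0.383, -0.0]
force: [0.2, 0.3, 0.5]
gripper_width: 0.0856
grip_force: 0.0
```

{"method": "step_arm", "body": {"commands": [{"gripper": 0, "dx": 0.59, "dy": -0.78, "dz": 0, "wx": 0, "wy": 0, "wz": 0}, {"gripper": 0, "dx": 0.59, "dy": -0.78, "dz": 0, "wx": 0, "wy": 0, "wz": 0}, {"gripper": 0, "dx": 0.59, "dy": -0.78, "dz": 0, "wx": 0, "wy": 0, "wz": 0}, {"gripper": 0, "dx": 0.59, "dy": -0.78, "dz": 0, "wx": 0, "wy": 0, "wz": 0}, {"gripper": 0, "dx": 0.59, "dy": -0.78, "dz": 0, "wx": 0, "wy": 0, "wz": 0}, {"gripper": 0, "dx": 0.59, "dy": -0.78, "dz": 0, "wx": 0, "wy": 0, "wz": 0}, {"gripper": 0, "dx": 0.59, "dy": -0.78, "dz": 0, "wx": 0, "wy": 0, "wz": 0}, {"gripper": 0, "dx": 0.59, "dy": -0.78, "dz": 0, "wx": 0, "wy": 0, "wz": 0}, {"gripper": 0, "dx": 0.59, "dy": -0.78, "dz": 0, "wx": 0, "wy": 0, "wz": 0}, {"gripper": 0, "dx": 0.59, "dy": -0.78, "dz": 0, "wx": 0, "wy": 0, "wz": 0}]}}

```text
t: 2.7
ee_pos: [0.3695, -0.017, 0.3303]
eef_rot: [-3.118, -0.384, -0.0]
force: [-0.3, 0.3, 0.3]
gripper_width: 0.0853
grip_force: 0.0
```

{"method": "step_arm", "body": {"commands": [{"gripper": 0, "dx": 0.59, "dy": -0.78, "dz": 0, "wx": 0, "wy": 0, "wz": 0}, {"gripper": 0, "dx": 0.59, "dy": -0.78, "dz": 0, "wx": 0, "wy": 0, "wz": 0}, {"gripper": 0, "dx": 0.59, "dy": -0.78, "dz": 0, "wx": 0, "wy": 0, "wz": 0}, {"gripper": 0, "dx": 0.59, "dy": -0.78, "dz": 0, "wx": 0, "wy": 0, "wz": 0}, {"gripper": 0, "dx": 0.59, "dy": -0.78, "dz": 0, "wx": 0, "wy": 0, "wz": 0}, {"gripper": 0, "dx": 0.59, "dy": -0.78, "dz": 0, "wx": 0, "wy": 0, "wz": 0}, {"gripper": 0, "dx": 0.59, "dy": -0.78, "dz": 0, "wx": 0, "wy": 0, "wz": 0}, {"gripper": 0, "dx": 0.59, "dy": -0.78, "dz": 0, "wx": 0, "wy": 0, "wz": 0}, {"gripper": 0, "dx": 0.59, "dy": -0.78, "dz": 0, "wx": 0, "wy": 0, "wz": 0}, {"gripper": 0, "dx": 0.59, "dy": -0.78, "dz": 0, "wx": 0, "wy": 0, "wz": 0}]}}

```text
t: 3.95
ee_pos: [0.4846, 0.2529, 0.3302]
eef_rot: [-3.118, -0.384, 0.0]
force: [-0.8, -0.3, 0.0]
gripper_width: 0.0851
grip_force: 0.0
```

{"method": "step_arm", "body": {"commands": [{"gripper": 0, "dx": 0, "dy": 0, "dz": 0, "wx": 0, "wy": 0, "wz": -10.5}, {"gripper": 0, "dx": 0, "dy": 0, "dz": 0, "wx": 0, "wy": 0, "wz": -10.5}, {"gripper": 0, "dx": 0, "dy": 0, "dz": 0, "wx": 0, "wy": 0, "wz": -10.5}, {"gripper": 0, "dx": 0, "dy": 0, "dz": 0, "wx": 0, "wy": 0, "wz": -10.5}, {"gripper": 0, "dx": 0, "dy": 0, "dz": 0, "wx": 0, "wy": 0, "wz": -10.5}, {"gripper": 0, "dx": 0, "dy": 0, "dz": 0, "wx": 0, "wy": 0, "wz": -10.5}, {"gripper": 0, "dx": 0, "dy": 0, "dz": 0, "wx": 0, "wy": 0, "wz": -10.5}, {"gripper": 0, "dx": 0, "dy": 0, "dz": 0, "wx": 0, "wy": 0, "wz": -10.5}, {"gripper": 0, "dx": 0, "dy": 0, "dz": 0, "wx": 0, "wy": 0, "wz": -10.5}, {"gripper": 0, "dx": 0, "dy": 0, "dz": 0, "wx": 0, "wy": 0, "wz": -10.5}]}}

```text
t: 5.2
ee_pos: [0.4843, 0.2519, 0.3302]
eef_rot: [-1.586, -2.712, 0.0]
force: [-0.2, -0.1, -0.4]
gripper_width: 0.0852
grip_force: 0.0
```

{"method": "step_arm", "body": {"commands": [{"gripper": 0, "dx": 0, "dy": 0, "dz": 0, "wx": 0, "wy": 0, "wz": -9.25}, {"gripper": 0, "dx": 0, "dy": 0, "dz": 0, "wx": 0, "wy": 0, "wz": -9.25}, {"gripper": 0, "dx": 0, "dy": 0, "dz": 0.5, "wx": 0, "wy": 0, "wz": -9.25}, {"gripper": 0, "dx": 0, "dy": 0, "dz": 0.5, "wx": 0, "wy": 0, "wz": -9.25}, {"gripper": 0, "dx": 0, "dy": 0, "dz": 1, "wx": 0, "wy": 0, "wz": 0}, {"gripper": 0, "dx": 0, "dy": 0, "dz": 1, "wx": 0, "wy": 0, "wz": 0}, {"gripper": 0, "dx": 0, "dy": 0, "dz": 1, "wx": 0, "wy": 0, "wz": 0}, {"gripper": 0, "dx": 0, "dy": 0, "dz": 0.5, "wx": 0, "wy": 0, "wz": 0}, {"gripper": 0, "dx": 0, "dy": 0, "dz": 0, "wx": 0, "wy": 0, "wz": 0}, {"gripper": 0, "dx": 0, "dy": 0, "dz": 0, "wx": 0, "wy": 0, "wz": 0}]}}

```text
t: 6.45
ee_pos: [0.4848, 0.2521, 0.1965]
eef_rot: [0.652, 3.072, 0.001]
force: [-0.2, -0.0, -0.2]
gripper_width: 0.0854
grip_force: 0.0
```

Run:
```python
from h import *
import cv2
s=robot.sense();c=robot.calibration('wrist');im=robot.camera('wrist')[:,:,::-1].copy()
print(s['ee_pos'],s['eef_rot'],s['joint_positions'])
import json;json.dump({k:np.asarray(v).tolist() for k,v in c.items()},open('w1.json','w'))
cv2.imwrite('pics/w1.png',cv2.resize(im,(800,600),interpolation=cv2.INTER_CUBIC))
def proj(X): p=c['R']@np.array(X)+c['t']; return ((c['fx']*p[0]/p[2]+c['cx'])/.64,(c['fy']*p[1]/p[2]+c['cy'])/.64)
print('grip pred',proj([.4805,.2518,.041]),'hend',proj([.549,.2216,.041]))
```

```text
[0.48478583 0.25211415 0.1965475 ] [6.52177330e-01 3.07191277e+00 1.36560820e-03] [ 3.38477399e-01  1.04315153e-01  1.55943106e+00  1.11456079e-04
  1.47635811e+00 -8.13934917e-01]
grip pred (np.float64(382.63237525297814), np.float64(276.10690717084987)) hend (np.float64(383.2719883715602), np.float64(377.34438960083787))
```

View pics/w1.png

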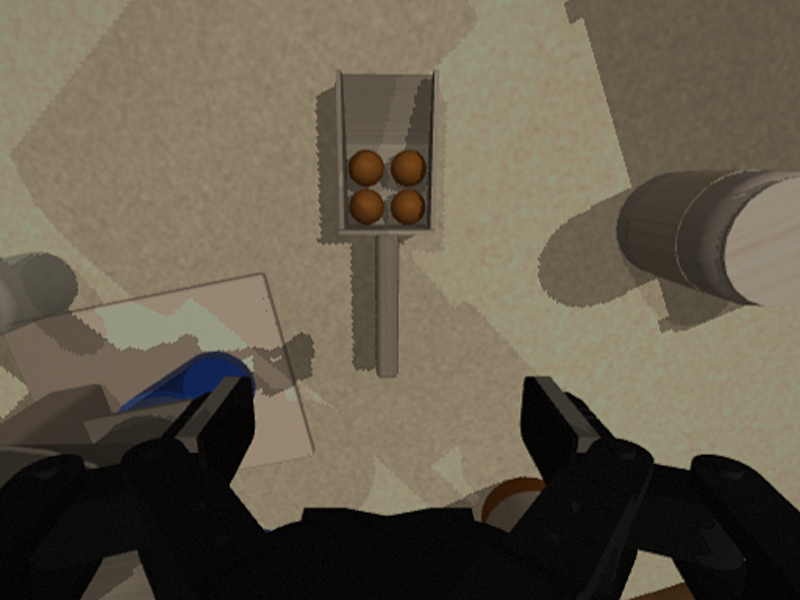

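The wrist view shows the scoop ahead: handle from (388,240) to (387,377), bowl holding four walnuts, fingers centred at column 388, can on the right, and dispenser plate on the left. I'll refine the grip point from these pixels.

Run:
```python
from h import *
import json
c={k:np.array(v) for k,v in json.load(open('w1.json')).items()}
np.set_printoptions(precision=4,suppress=True)
for n,p,t in [('hend',(387.5,376),(221,188)),('hroot',(388,238),(172,318)),('lipL',(339,72),None),('lipR',(437,72),None)]:
    print(n,plane(c,F(*p),.041 if n[0]=='h' else .034), tri([(c,F(*p)),(C['top'],T(*t))]) if t else '')
a=plane(c,F(388,238),.041);b=plane(c,F(387.5,376),.041)
d=(b-a)/np.linalg.norm(b-a);g=b-.075*d;print('len',np.linalg.norm(b-a),'yaw',np.arctan2(-d[1],-d[0]),'grip',g)
s=robot.sense();R=Ro.from_rotvec(s['eef_rot']).as_matrix();print('toolx yaw',np.arctan2(R[1,0],R[0,0]),'shift in tool /30mm',R.T@(np.r_[g[:2],.015]-s['ee_pos'])/.03)
```

```text
hend [0.549  0.2247 0.041 ] (array([0.5579, 0.223 , 0.0244]), array([0.0032]))
hroot [0.4581 0.2655 0.041 ] (array([0.4614, 0.2641, 0.0119]), array([0.0001]))
lipL [0.3532 0.2791 0.034 ] 
lipR [0.3778 0.3344 0.034 ] 
len 0.09958759105091124 yaw 2.719591293438493 grip [0.4806 0.2555 0.041 ]
toolx yaw 2.7231848904960945 shift in tool /30mm [0.1813 0.0364 6.0526]
```

{"method": "step_arm", "body": {"commands": [{"gripper": 0, "dx": 0.18, "dy": 0.04, "dz": 1, "wx": 0, "wy": 0, "wz": 0}, {"gripper": 0, "dx": 0, "dy": 0, "dz": 1, "wx": 0, "wy": 0, "wz": 0}, {"gripper": 0, "dx": 0, "dy": 0, "dz": 1, "wx": 0, "wy": 0, "wz": 0}, {"gripper": 0, "dx": 0, "dy": 0, "dz": 1, "wx": 0, "wy": 0, "wz": 0}, {"gripper": 0, "dx": 0, "dy": 0, "dz": 1, "wx": 0, "wy": 0, "wz": 0}, {"gripper": 0, "dx": 0, "dy": 0, "dz": 1, "wx": 0, "wy": 0, "wz": 0}, {"gripper": 0, "dx": 0, "dy": 0, "dz": 0.05, "wx": 0, "wy": 0, "wz": 0}, {"gripper": 0.5, "dx": 0, "dy": 0, "dz": 0, "wx": 0, "wy": 0, "wz": 0}, {"gripper": 1, "dx": 0, "dy": 0, "dz": 0, "wx": 0, "wy": 0, "wz": 0}, {"gripper": 1, "dx": 0, "dy": 0, "dz": 0, "wx": 0, "wy": 0, "wz": 0}], "grip_force": 90}}

```text
t: 7.75
ee_pos: [0.4804, 0.2554, 0.0148]
eef_rot: [0.652, 3.072, 0.001]
force: [-0.3, 0.6, -0.8]
gripper_width: 0.0322
grip_force: 0.0
```

{"method": "step_arm", "body": {"commands": [{"gripper": 1, "dx": 0, "dy": 0, "dz": 0, "wx": 0, "wy": 0, "wz": 0}, {"gripper": 1, "dx": 0, "dy": 0, "dz": 0, "wx": 0, "wy": 0, "wz": 0}, {"gripper": 1, "dx": 0, "dy": 0, "dz": 0, "wx": 0, "wy": 0, "wz": 0}, {"gripper": 1, "dx": 0, "dy": 0, "dz": -0.1, "wx": 0, "wy": 0, "wz": 0}, {"gripper": 1, "dx": 0, "dy": 0, "dz": -0.3, "wx": 0, "wy": 0, "wz": 0}, {"gripper": 1, "dx": 0, "dy": 0, "dz": -0.5, "wx": 0, "wy": 0, "wz": 0}, {"gripper": 1, "dx": 0, "dy": 0, "dz": -0.6, "wx": 0, "wy": 0, "wz": 0}, {"gripper": 1, "dx": 0, "dy": 0, "dz": -0.6, "wx": 0, "wy": 0, "wz": 0}, {"gripper": 1, "dx": 0, "dy": 0, "dz": -0.6, "wx": 0, "wy": 0, "wz": 0}, {"gripper": 1, "dx": 0, "dy": 0, "dz": -0.4, "wx": 0, "wy": 0, "wz": 0}]}}

```text
t: 9.0
ee_pos: [0.4802, 0.2553, 0.1084]
eef_rot: [0.652, 3.072, 0.001]
force: [-0.4, -0.4, -1.9]
gripper_width: 0.0146
grip_force: 87.8
```

Run:
```python
from h import *
import cv2
s=robot.sense();print(s['ee_pos'],s['eef_rot'],s['gripper_width'],s['force'],s['ft_torque'])
a=robot.camera('wrist')[:,:,::-1];b=robot.camera('side')[:,:,::-1]
im=np.hstack([cv2.resize(a,(400,300)),cv2.resize(b[170:320,250:450],(400,300),interpolation=cv2.INTER_CUBIC)])
cv2.imwrite('pics/lift.png',im)
```

```text
[0.48016602 0.25533049 0.10837757] [6.52243423e-01 3.07218839e+00 1.09318980e-03] 0.014582647094018434 [-0.41893898 -0.36443479 -1.94019406] [-0.04464661 -0.04373296 -0.01446055]
```

View pics/lift.png

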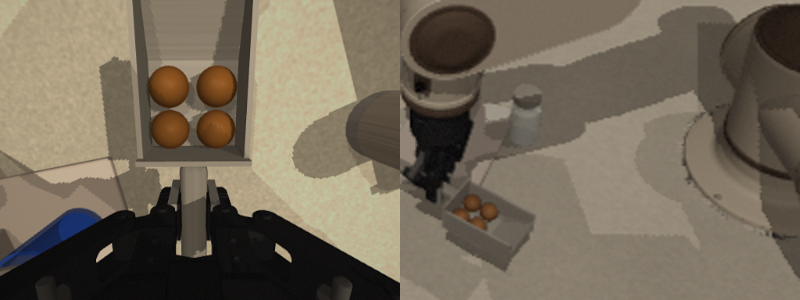

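The scoop is held level with all four walnuts in it (wrist view, around (193,108)). I'll lift it higher and cross-check the funnel and plunger positions at their stated heights.

{"method": "step_arm", "body": {"commands": [{"gripper": 1, "dx": 0, "dy": 0, "dz": -0.4, "wx": 0, "wy": 0, "wz": 0}, {"gripper": 1, "dx": 0, "dy": 0, "dz": -0.6, "wx": 0, "wy": 0, "wz": 0}, {"gripper": 1, "dx": 0, "dy": 0, "dz": -0.6, "wx": 0, "wy": 0, "wz": 0}, {"gripper": 1, "dx": 0, "dy": 0, "dz": -0.6, "wx": 0, "wy": 0, "wz": 0}, {"gripper": 1, "dx": 0, "dy": 0, "dz": -0.6, "wx": 0, "wy": 0, "wz": 0}, {"gripper": 1, "dx": 0, "dy": 0, "dz": -0.6, "wx": 0, "wy": 0, "wz": 0}, {"gripper": 1, "dx": 0, "dy": 0, "dz": -0.6, "wx": 0, "wy": 0, "wz": 0}, {"gripper": 1, "dx": 0, "dy": 0, "dz": -0.6, "wx": 0, "wy": 0, "wz": 0}, {"gripper": 1, "dx": 0, "dy": 0, "dz": -0.5, "wx": 0, "wy": 0, "wz": 0}, {"gripper": 1, "dx": 0, "dy": 0, "dz": -0.3, "wx": 0, "wy": 0, "wz": 0}]}}

```text
t: 10.35
ee_pos: [0.48, 0.2553, 0.2699]
eef_rot: [0.652, 3.073, 0.001]
force: [1.0, -0.1, -2.3]
gripper_width: 0.0142
grip_force: 87.9
```

Run:
```python
from h import *
np.set_printoptions(precision=4,suppress=True)
print('f',plane(C['top'],T(381,218),.2),plane(C['side'],S(252,160),.2))
print('p',plane(C['top'],T(545,246),.22),plane(C['side'],S(304,60),.22))
s=robot.sense();R=Ro.from_rotvec(s['eef_rot']).as_matrix();print(s['ee_pos'],s['force']);print(R)
n=np.array([R[0,0],R[1,0],0]);f=np.array([.5095,.0905,0])
g=f-n*(.030+.129);g[2]=s['ee_pos'][2];print('level pre-pour grip (lip 30mm short of centre)',g,'shift',R.T@(g-s['ee_pos'])/.03)
for th in (20,40,57):
    t=np.radians(th);lx=.129*np.cos(t)-.016*np.sin(t);lz=-.129*np.sin(t)-.016*np.cos(t)
    # grip rel lip ; TCP = grip +19mm along tool z
    gz=.213-lz; tip=np.array([-.03-lx-.019*np.sin(t), gz-.019*np.cos(t)])
    print(th,'TCP along n from funnel',tip[0],'z',tip[1], f+n*tip[0])
```

```text
f [0.5119 0.0907 0.2   ] [0.5076 0.1002 0.2   ]
p [ 0.4884 -0.0178  0.22  ] [ 0.4846 -0.0092  0.22  ]
[0.48   0.2553 0.2699] [ 0.9981 -0.0654 -2.2573]
[[-0.9137  0.4063  0.0005]
 [ 0.4063  0.9137  0.0003]
 [-0.0004  0.0005 -1.    ]]
level pre-pour grip (lip 30mm short of centre) [0.6548 0.0259 0.2699] shift [-8.4292 -4.619   0.0009]
20 TCP along n from funnel -0.15224640851135918 z 0.2543015206266535 [0.6486 0.0286 0.    ]
40 TCP along n from funnel -0.1307480959914078 z 0.29362146832020664 [0.629  0.0374 0.    ]
57 TCP along n from funnel -0.10277444722077478 z 0.3195545861599146 [0.6034 0.0487 0.    ]
```

{"method": "step_arm", "body": {"commands": [{"gripper": 1, "dx": -0.5, "dy": -0.27, "dz": 0, "wx": 0, "wy": 0, "wz": 0}, {"gripper": 1, "dx": -0.8, "dy": -0.43, "dz": 0, "wx": 0, "wy": 0, "wz": 0}, {"gripper": 1, "dx": -1, "dy": -0.54, "dz": 0, "wx": 0, "wy": 0, "wz": 0}, {"gripper": 1, "dx": -1, "dy": -0.54, "dz": 0, "wx": 0, "wy": 0, "wz": 0}, {"gripper": 1, "dx": -1, "dy": -0.54, "dz": 0, "wx": 0, "wy": 0, "wz": 0}, {"gripper": 1, "dx": -1, "dy": -0.54, "dz": 0, "wx": 0, "wy": 0, "wz": 0}, {"gripper": 1, "dx": -1, "dy": -0.53, "dz": 0, "wx": 0, "wy": 0, "wz": 0}, {"gripper": 1, "dx": -0.9, "dy": -0.48, "dz": 0, "wx": 0, "wy": 0, "wz": 0}, {"gripper": 1, "dx": -0.7, "dy": -0.37, "dz": 0, "wx": 0, "wy": 0, "wz": 0}, {"gripper": 1, "dx": -0.53, "dy": -0.28, "dz": 0, "wx": 0, "wy": 0, "wz": 0}]}}

```text
t: 11.6
ee_pos: [0.6565, 0.0273, 0.2683]
eef_rot: [-0.653, -3.072, -0.0]
force: [-0.2, 0.4, -2.1]
gripper_width: 0.0144
grip_force: 87.9
```

Run:
```python
from h import *
import cv2
c=robot.calibration('wrist');a=robot.camera('wrist')[:,:,::-1];b=robot.camera('side')[:,:,::-1]
s=robot.sense();print(s['ee_pos'],s['eef_rot'],s['joint_positions'])
im=np.hstack([cv2.resize(a,(400,300)),cv2.resize(b[120:270,180:380],(400,300),interpolation=cv2.INTER_CUBIC)])
cv2.imwrite('pics/pre.png',im)
```

```text
[0.65667566 0.02705977 0.26817145] [-6.54220957e-01 -3.07200819e+00  3.66952849e-04] [-7.58686607e-02  3.17215584e-01  1.16034858e+00 -1.39389758e-04
  1.66474824e+00 -1.22702326e+00]
```

View pics/pre.png

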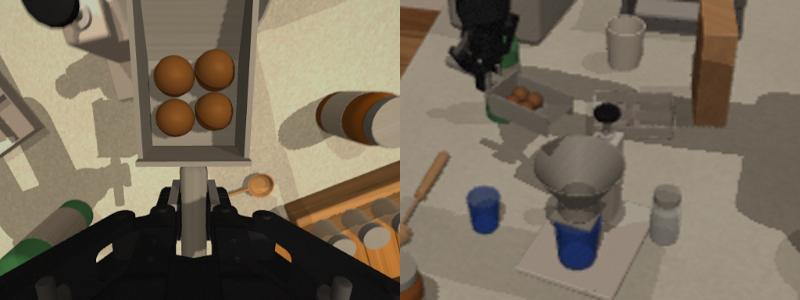

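The side view shows the lip, at crop (560,116), over the near edge of the funnel, and this matches the computed lip position. All walnuts are still in the bowl. Next I'll work out the pouring rows.

Run:
```python
from h import *
s=robot.sense();R0=Ro.from_rotvec(s['eef_rot']).as_matrix();p=s['ee_pos']
n=np.r_[R0[:2,0],0];n/=np.linalg.norm(n);f=np.array([.511,.093,0]);up=np.array([0,0,1.])
ths=[3,6,10,10,16,22,28,34,40,46,52,58,60]
zl=[.255,.237,.225,.220,.218,.216,.215,.215,.215,.215,.215,.216,.217]
R=R0;th0=0
for th,z in zip(ths,zl):
    t=np.radians(th);lx=.129*np.cos(t)-.016*np.sin(t);lz=-.129*np.sin(t)-.016*np.cos(t)
    q=f+n*(-.030-lx-.019*np.sin(t))+up*(z-lz-.019*np.cos(t))
    print(th,'d',np.round(R.T@(q-p)/.03,2),'wy',-(th-th0),'TCP',q.round(4))
    p=q;R=R@Ro.from_rotvec([0,-np.radians(th-th0),0]).as_matrix();th0=th
```

```text
3 d [0.03 0.03 0.31] wy -3 TCP [0.6562 0.0282 0.2588]
6 d [0.03 0.   0.37] wy -3 TCP [0.6558 0.0284 0.2475]
10 d [0.05 0.   0.1 ] wy -4 TCP [0.6549 0.0288 0.2444]
10 d [0.03 0.   0.16] wy 0 TCP [0.6549 0.0288 0.2394]
16 d [ 0.02 -0.   -0.38] wy -6 TCP [0.6524 0.0299 0.2507]
22 d [ 0.03 -0.   -0.39] wy -6 TCP [0.6487 0.0316 0.2615]
28 d [ 0.03 -0.   -0.42] wy -6 TCP [0.6437 0.0338 0.2729]
34 d [ 0.01 -0.   -0.45] wy -6 TCP [0.6376 0.0365 0.2846]
40 d [ 0.01 -0.   -0.45] wy -6 TCP [0.6304 0.0397 0.2956]
46 d [ 0.01 -0.   -0.45] wy -6 TCP [0.6222 0.0434 0.3057]
52 d [ 0.01 -0.   -0.45] wy -6 TCP [0.6131 0.0475 0.3148]
58 d [-0.01 -0.   -0.47] wy -6 TCP [0.6031 0.0519 0.3238]
60 d [-0.03 -0.   -0.17] wy -2 TCP [0.5997 0.0534 0.3272]
```

{"method": "step_arm", "body": {"commands": [{"gripper": 1, "dx": 0.03, "dy": 0.03, "dz": 0.31, "wx": 0, "wy": -3, "wz": 0}, {"gripper": 1, "dx": 0.03, "dy": 0, "dz": 0.37, "wx": 0, "wy": -3, "wz": 0}, {"gripper": 1, "dx": 0.05, "dy": 0, "dz": 0.1, "wx": 0, "wy": -4, "wz": 0}, {"gripper": 1, "dx": 0.03, "dy": 0, "dz": 0.16, "wx": 0, "wy": 0, "wz": 0}, {"gripper": 1, "dx": 0.02, "dy": 0, "dz": -0.38, "wx": 0, "wy": -6, "wz": 0}, {"gripper": 1, "dx": 0.03, "dy": 0, "dz": -0.39, "wx": 0, "wy": -6, "wz": 0}, {"gripper": 1, "dx": 0.03, "dy": 0, "dz": -0.42, "wx": 0, "wy": -6, "wz": 0}, {"gripper": 1, "dx": 0.01, "dy": 0, "dz": -0.45, "wx": 0, "wy": -6, "wz": 0}, {"gripper": 1, "dx": 0.01, "dy": 0, "dz": -0.45, "wx": 0, "wy": -6, "wz": 0}, {"gripper": 1, "dx": 0.01, "dy": 0, "dz": -0.45, "wx": 0, "wy": -6, "wz": 0}]}}

```text
t: 12.95
ee_pos: [0.6214, 0.0449, 0.3074]
eef_rot: [0.488, 2.295, -0.207]
force: [1.0, -0.6, -1.7]
gripper_width: 0.0142
grip_force: 88.1
```

{"method": "step_arm", "body": {"commands": [{"gripper": 1, "dx": 0.01, "dy": 0, "dz": -0.45, "wx": 0, "wy": -6, "wz": 0}, {"gripper": 1, "dx": -0.01, "dy": 0, "dz": -0.47, "wx": 0, "wy": -6, "wz": 0}, {"gripper": 1, "dx": -0.03, "dy": 0, "dz": -0.17, "wx": 0, "wy": -2, "wz": 0}, {"gripper": 1, "dx": 0, "dy": 0, "dz": 0, "wx": 0, "wy": 0, "wz": 0}, {"gripper": 1, "dx": 0, "dy": 0, "dz": 0, "wx": 0, "wy": 0, "wz": 0}, {"gripper": 1, "dx": 0, "dy": 0, "dz": 0, "wx": 0, "wy": 0, "wz": 0}, {"gripper": 1, "dx": 0, "dy": 0, "dz": 0, "wx": 0, "wy": 0, "wz": 0}, {"gripper": 1, "dx": 0, "dy": 0, "dz": 0, "wx": 0, "wy": 0, "wz": 0}, {"gripper": 1, "dx": 0, "dy": 0, "dz": 0, "wx": 0, "wy": 0, "wz": 0}, {"gripper": 1, "dx": 0, "dy": 0, "dz": 0, "wx": 0, "wy": 0, "wz": 0}]}}

```text
t: 14.2
ee_pos: [0.599, 0.0548, 0.3284]
eef_rot: [0.437, 2.059, -0.252]
force: [-0.1, 0.3, -2.1]
gripper_width: 0.0145
grip_force: 88.2
```

Run:
```python
from h import *
import cv2
a=robot.camera('wrist')[:,:,::-1];b=robot.camera('side')[:,:,::-1]
s=robot.sense();print(s['ee_pos'],s['eef_rot'],s['force'],s['joint_positions'])
im=np.hstack([cv2.resize(a,(400,300)),cv2.resize(b[120:270,180:380],(400,300),interpolation=cv2.INTER_CUBIC)])
cv2.imwrite('pics/pour.png',im)
```

```text
[0.59900725 0.05484013 0.32833844] [ 0.43711564  2.05856645 -0.25223696] [-0.28717947  0.29240816 -1.54517135] [ 0.25323318 -0.23408679  1.9367535  -0.9244147   0.74100837 -0.41817985]
```

View pics/pour.png

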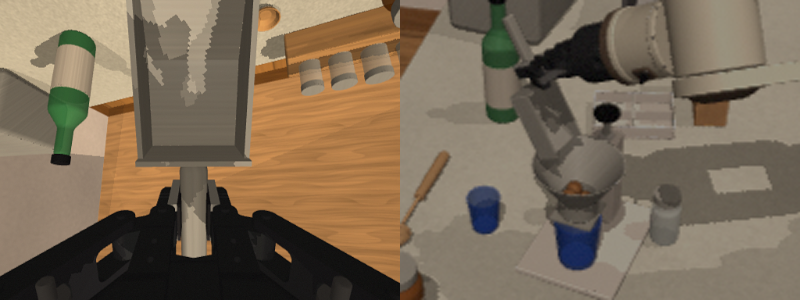

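The scoop is empty (wrist view) and the walnuts lie in the funnel at side crop (575,188). Now I'll back the scoop out and level it.

{"method": "step_arm", "body": {"commands": [{"gripper": 1, "dx": -0.5, "dy": 0, "dz": 0, "wx": 0, "wy": 0, "wz": 0}, {"gripper": 1, "dx": -1, "dy": 0, "dz": 0, "wx": 0, "wy": 0, "wz": 0}, {"gripper": 1, "dx": -0.5, "dy": 0, "dz": 0, "wx": 0, "wy": 4, "wz": 0}, {"gripper": 1, "dx": 0, "dy": 0, "dz": 0, "wx": 0, "wy": 9, "wz": 0}, {"gripper": 1, "dx": 0, "dy": 0, "dz": 0, "wx": 0, "wy": 10, "wz": 0}, {"gripper": 1, "dx": 0, "dy": 0, "dz": 0, "wx": 0, "wy": 10, "wz": 0}, {"gripper": 1, "dx": 0, "dy": 0, "dz": 0, "wx": 0, "wy": 10, "wz": 0}, {"gripper": 1, "dx": 0, "dy": 0, "dz": 0, "wx": 0, "wy": 10, "wz": 0}, {"gripper": 1, "dx": 0, "dy": 0, "dz": 0, "wx": 0, "wy": 7, "wz": 0}, {"gripper": 1, "dx": 0, "dy": 0, "dz": 0, "wx": 0, "wy": 0, "wz": 0}]}}

```text
t: 15.55
ee_pos: [0.6279, 0.0416, 0.3784]
eef_rot: [-0.654, -3.071, 0.001]
force: [0.4, -0.7, -2.1]
gripper_width: 0.0141
grip_force: 88.1
```

Run:
```python
from h import *
s=robot.sense();R=Ro.from_rotvec(s['eef_rot']).as_matrix();print(s['ee_pos'],s['joint_positions']);print(R.round(4))
print('to orig at same z',R.T@(np.array([.4804,.2554,s['ee_pos'][2]])-s['ee_pos'])/.03)
G=np.c_[[-.9137,.4063,0],[.4063,.9137,0],[0,0,-1]];print('rot fix deg',np.degrees(Ro.from_matrix(R.T@G).as_rotvec()))
```

```text
[0.62787743 0.04164    0.37844512] [-5.59920108e-02  2.69034549e-01  1.00245845e+00 -2.84133270e-04
  1.87206853e+00 -1.20696160e+00]
[[-9.131e-01  4.077e-01 -2.000e-03]
 [ 4.077e-01  9.131e-01 -2.000e-04]
 [ 1.700e-03 -1.000e-03 -1.000e+00]]
to orig at same z [7.39368693 4.50221154 0.00859311]
rot fix deg [-0.05460673 -0.09992812 -0.0855727 ]
```

{"method": "step_arm", "body": {"commands": [{"gripper": 1, "dx": 0.5, "dy": 0.3, "dz": 0.3, "wx": 0, "wy": 0, "wz": 0}, {"gripper": 1, "dx": 0.75, "dy": 0.45, "dz": 0.3, "wx": 0, "wy": 0, "wz": 0}, {"gripper": 1, "dx": 0.8, "dy": 0.5, "dz": 0.3, "wx": 0, "wy": 0, "wz": 0}, {"gripper": 1, "dx": 0.8, "dy": 0.5, "dz": 0.3, "wx": 0, "wy": 0, "wz": 0}, {"gripper": 1, "dx": 0.8, "dy": 0.5, "dz": 0.3, "wx": 0, "wy": 0, "wz": 0}, {"gripper": 1, "dx": 0.8, "dy": 0.5, "dz": 0.3, "wx": 0, "wy": 0, "wz": 0}, {"gripper": 1, "dx": 0.8, "dy": 0.5, "dz": 0.3, "wx": 0, "wy": 0, "wz": 0}, {"gripper": 1, "dx": 0.8, "dy": 0.5, "dz": 0.3, "wx": 0, "wy": 0, "wz": 0}, {"gripper": 1, "dx": 0.75, "dy": 0.45, "dz": 0.3, "wx": 0, "wy": 0, "wz": 0}, {"gripper": 1, "dx": 0.6, "dy": 0.3, "dz": 0.3, "wx": 0, "wy": -0.1, "wz": 0}]}}

```text
t: 16.8
ee_pos: [0.4773, 0.2571, 0.2904]
eef_rot: [0.65, 3.068, 0.001]
force: [0.0, -1.0, -1.3]
gripper_width: 0.0143
grip_force: 88.1
```

{"method": "step_arm", "body": {"commands": [{"gripper": 1, "dx": 0, "dy": 0, "dz": 1, "wx": 0, "wy": 0, "wz": 0}, {"gripper": 1, "dx": 0, "dy": 0, "dz": 1, "wx": 0, "wy": 0, "wz": 0}, {"gripper": 1, "dx": 0, "dy": 0, "dz": 1, "wx": 0, "wy": 0, "wz": 0}, {"gripper": 1, "dx": 0, "dy": 0, "dz": 1, "wx": 0, "wy": 0, "wz": 0}, {"gripper": 1, "dx": 0, "dy": 0, "dz": 1, "wx": 0, "wy": 0, "wz": 0}, {"gripper": 1, "dx": 0, "dy": 0, "dz": 1, "wx": 0, "wy": 0, "wz": 0}, {"gripper": 1, "dx": 0, "dy": 0, "dz": 1, "wx": 0, "wy": 0, "wz": 0}, {"gripper": 1, "dx": 0, "dy": 0, "dz": 1, "wx": 0, "wy": 0, "wz": 0}, {"gripper": 1, "dx": 0, "dy": 0, "dz": 0.6, "wx": 0, "wy": 0, "wz": 0}, {"gripper": 1, "dx": 0, "dy": 0, "dz": 0.2, "wx": 0, "wy": 0, "wz": 0}]}}

```text
t: 18.05
ee_pos: [0.4785, 0.256, 0.0258]
eef_rot: [0.651, 3.071, -0.001]
force: [0.5, 0.9, -1.0]
gripper_width: 0.0142
grip_force: 88.1
```

{"method": "step_arm", "body": {"commands": [{"gripper": 1, "dx": 0, "dy": 0, "dz": 0.1, "wx": 0, "wy": 0, "wz": 0}, {"gripper": 1, "dx": 0, "dy": 0, "dz": 0.1, "wx": 0, "wy": 0, "wz": 0}, {"gripper": 1, "dx": 0, "dy": 0, "dz": 0.1, "wx": 0, "wy": 0, "wz": 0}, {"gripper": 1, "dx": 0, "dy": 0, "dz": 0.05, "wx": 0, "wy": 0, "wz": 0}, {"gripper": 1, "dx": 0, "dy": 0, "dz": 0, "wx": 0, "wy": 0, "wz": 0}, {"gripper": 1, "dx": 0, "dy": 0, "dz": 0, "wx": 0, "wy": 0, "wz": 0}, {"gripper": 0.6, "dx": 0, "dy": 0, "dz": 0, "wx": 0, "wy": 0, "wz": 0}, {"gripper": 0, "dx": 0, "dy": 0, "dz": 0, "wx": 0, "wy": 0, "wz": 0}, {"gripper": 0, "dx": 0, "dy": 0, "dz": 0, "wx": 0, "wy": 0, "wz": 0}, {"gripper": 0, "dx": 0, "dy": 0, "dz": 0, "wx": 0, "wy": 0, "wz": 0}]}}

```text
t: 19.3
ee_pos: [0.4789, 0.256, 0.0159]
eef_rot: [0.652, 3.071, -0.0]
force: [1.2, -0.4, 0.9]
gripper_width: 0.0845
grip_force: 0.0
```

{"method": "step_arm", "body": {"commands": [{"gripper": 0, "dx": 0, "dy": 0, "dz": 0, "wx": 0, "wy": 0, "wz": 0}, {"gripper": 0, "dx": 0, "dy": 0, "dz": 0, "wx": 0, "wy": 0, "wz": 0}, {"gripper": 0, "dx": 0, "dy": 0, "dz": -0.3, "wx": 0, "wy": 0, "wz": 0}, {"gripper": 0, "dx": 0, "dy": 0, "dz": -0.7, "wx": 0, "wy": 0, "wz": 0}, {"gripper": 0, "dx": 0, "dy": 0, "dz": -1, "wx": 0, "wy": 0, "wz": 0}, {"gripper": 0, "dx": 0, "dy": 0, "dz": -1, "wx": 0, "wy": 0, "wz": 0}, {"gripper": 0, "dx": 0, "dy": 0, "dz": -1, "wx": 0, "wy": 0, "wz": 0}, {"gripper": 0, "dx": 0, "dy": 0, "dz": -1, "wx": 0, "wy": 0, "wz": 0}, {"gripper": 0, "dx": 0, "dy": 0, "dz": -1, "wx": 0, "wy": 0, "wz": 0}, {"gripper": 0, "dx": 0, "dy": 0, "dz": -1, "wx": 0, "wy": 0, "wz": 0}]}}

```text
t: 20.55
ee_pos: [0.4784, 0.2561, 0.2276]
eef_rot: [0.652, 3.071, 0.0]
force: [0.5, -0.3, -0.0]
gripper_width: 0.0853
grip_force: 0.0
```

{"method": "step_arm", "body": {"commands": [{"gripper": 0.5, "dx": -0.2, "dy": -0.4, "dz": -1, "wx": 0, "wy": 0, "wz": 0}, {"gripper": 1, "dx": -0.2, "dy": -0.4, "dz": -1, "wx": 0, "wy": 0, "wz": 0}, {"gripper": 1, "dx": -0.44, "dy": -0.92, "dz": 0, "wx": 0, "wy": 0, "wz": 0}, {"gripper": 1, "dx": -0.44, "dy": -0.92, "dz": 0, "wx": 0, "wy": 0, "wz": 0}, {"gripper": 1, "dx": -0.44, "dy": -0.92, "dz": 0, "wx": 0, "wy": 0, "wz": 0}, {"gripper": 1, "dx": -0.44, "dy": -0.92, "dz": 0, "wx": 0, "wy": 0, "wz": 0}, {"gripper": 1, "dx": -0.44, "dy": -0.92, "dz": 0, "wx": 0, "wy": 0, "wz": 0}, {"gripper": 1, "dx": -0.44, "dy": -0.92, "dz": 0, "wx": 0, "wy": 0, "wz": 0}, {"gripper": 1, "dx": -0.44, "dy": -0.92, "dz": 0, "wx": 0, "wy": 0, "wz": 0}, {"gripper": 1, "dx": -0.44, "dy": -0.9, "dz": 0, "wx": 0, "wy": 0, "wz": 0}]}}

```text
t: 21.8
ee_pos: [0.4864, -0.0157, 0.2868]
eef_rot: [0.652, 3.071, -0.0]
force: [-0.0, 0.0, 0.3]
gripper_width: -0.0001
grip_force: 0.0
```

Run:
```python
from h import *
import cv2
c=robot.calibration('wrist');a=robot.camera('wrist')[:,:,::-1];b=robot.camera('side')[:,:,::-1]
s=robot.sense();print(s['ee_pos'],s['eef_rot'],s['gripper_width'])
import json;json.dump({k:np.asarray(v).tolist() for k,v in c.items()},open('w2.json','w'))
im=np.hstack([cv2.resize(a,(400,300)),cv2.resize(b[140:290,200:400],(400,300),interpolation=cv2.INTER_CUBIC)])
cv2.imwrite('pics/pl.png',im)
def proj(X): p=c['R']@np.array(X)+c['t']; return ((c['fx']*p[0]/p[2]+c['cx'])/1.28,(c['fy']*p[1]/p[2]+c['cy'])/1.28)
print(proj([.487,-.016,.22]),proj(s['ee_pos']))
```

```text
[ 0.4865191  -0.01683664  0.28654775] [ 6.55648478e-01  3.07017696e+00 -1.32225921e-03] -0.00022520286465587089
(np.float64(192.61993699185632), np.float64(161.32599963802042)) (np.float64(190.88387105239397), np.float64(190.73325523509607))
```

View pics/pl.png

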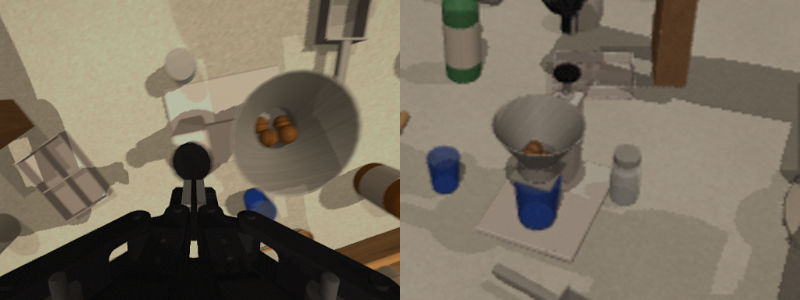

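The wrist view shows the plunger head at (192,162), matching the predicted (193,161). The four walnuts rest on the gate at about (275,130) and the scoop handle lies at (345,60). Next I'll press down.

{"method": "step_arm", "body": {"commands": [{"gripper": 1, "dx": 0, "dy": 0, "dz": 0.5, "wx": 0, "wy": 0, "wz": 0}, {"gripper": 1, "dx": 0, "dy": 0, "dz": 0.5, "wx": 0, "wy": 0, "wz": 0}, {"gripper": 1, "dx": 0, "dy": 0, "dz": 0.5, "wx": 0, "wy": 0, "wz": 0}, {"gripper": 1, "dx": 0, "dy": 0, "dz": 0.4, "wx": 0, "wy": 0, "wz": 0}, {"gripper": 1, "dx": 0, "dy": 0, "dz": 0.2, "wx": 0, "wy": 0, "wz": 0}, {"gripper": 1, "dx": 0, "dy": 0, "dz": 0.2, "wx": 0, "wy": 0, "wz": 0}, {"gripper": 1, "dx": 0, "dy": 0, "dz": 0.2, "wx": 0, "wy": 0, "wz": 0}, {"gripper": 1, "dx": 0, "dy": 0, "dz": 0.2, "wx": 0, "wy": 0, "wz": 0}, {"gripper": 1, "dx": 0, "dy": 0, "dz": 0.15, "wx": 0, "wy": 0, "wz": 0}, {"gripper": 1, "dx": 0, "dy": 0, "dz": 0.1, "wx": 0, "wy": 0, "wz": 0}]}}

```text
t: 23.15
ee_pos: [0.4868, -0.0146, 0.1978]
eef_rot: [0.652, 3.071, -0.0]
force: [-5.2, 0.7, 8.4]
gripper_width: -0.0001
grip_force: 4.3
```

{"method": "step_arm", "body": {"commands": [{"gripper": 1, "dx": 0, "dy": 0, "dz": 0.1, "wx": 0, "wy": 0, "wz": 0}, {"gripper": 1, "dx": 0, "dy": 0, "dz": 0.08, "wx": 0, "wy": 0, "wz": 0}, {"gripper": 1, "dx": 0, "dy": 0, "dz": 0.04, "wx": 0, "wy": 0, "wz": 0}, {"gripper": 1, "dx": 0, "dy": 0, "dz": 0, "wx": 0, "wy": 0, "wz": 0}, {"gripper": 1, "dx": 0, "dy": 0, "dz": 0, "wx": 0, "wy": 0, "wz": 0}, {"gripper": 1, "dx": 0, "dy": 0, "dz": 0, "wx": 0, "wy": 0, "wz": 0}, {"gripper": 1, "dx": 0, "dy": 0, "dz": 0, "wx": 0, "wy": 0, "wz": 0}, {"gripper": 1, "dx": 0, "dy": 0, "dz": 0, "wx": 0, "wy": 0, "wz": 0}, {"gripper": 1, "dx": 0, "dy": 0, "dz": 0, "wx": 0, "wy": 0, "wz": 0}, {"gripper": 1, "dx": 0, "dy": 0, "dz": 0, "wx": 0, "wy": 0, "wz": 0}]}}

```text
t: 24.4
ee_pos: [0.4869, -0.0147, 0.1919]
eef_rot: [0.652, 3.071, -0.0]
force: [-6.6, 2.2, 14.3]
gripper_width: 0.0
grip_force: 7.4
```

{"method": "step_arm", "body": {"commands": [{"gripper": 1, "dx": 0, "dy": 0, "dz": 0.02, "wx": 0, "wy": 0, "wz": 0}, {"gripper": 1, "dx": 0, "dy": 0, "dz": 0.02, "wx": 0, "wy": 0, "wz": 0}, {"gripper": 1, "dx": 0, "dy": 0, "dz": 0, "wx": 0, "wy": 0, "wz": 0}, {"gripper": 1, "dx": 0, "dy": 0, "dz": 0, "wx": 0, "wy": 0, "wz": 0}, {"gripper": 1, "dx": 0, "dy": 0, "dz": 0, "wx": 0, "wy": 0, "wz": 0}, {"gripper": 1, "dx": 0, "dy": 0, "dz": 0, "wx": 0, "wy": 0, "wz": 0}, {"gripper": 1, "dx": 0, "dy": 0, "dz": 0, "wx": 0, "wy": 0, "wz": 0}, {"gripper": 1, "dx": 0, "dy": 0, "dz": 0, "wx": 0, "wy": 0, "wz": 0}, {"gripper": 1, "dx": 0, "dy": 0, "dz": 0, "wx": 0, "wy": 0, "wz": 0}, {"gripper": 1, "dx": 0, "dy": 0, "dz": 0, "wx": 0, "wy": 0, "wz": 0}]}}

```text
t: 25.65
ee_pos: [0.4869, -0.0147, 0.1918]
eef_rot: [0.652, 3.069, -0.0]
force: [-12.6, 3.8, 28.6]
gripper_width: -0.0005
grip_force: 14.3
```

The force has risen to 29 N with no further travel, so the plunger is at its stop. I'll let it back up and look.

{"method": "step_arm", "body": {"commands": [{"gripper": 1, "dx": 0, "dy": 0, "dz": -0.1, "wx": 0, "wy": 0, "wz": 0}, {"gripper": 1, "dx": 0, "dy": 0, "dz": -0.3, "wx": 0, "wy": 0, "wz": 0}, {"gripper": 1, "dx": 0, "dy": 0, "dz": -0.5, "wx": 0, "wy": 0, "wz": 0}, {"gripper": 1, "dx": 0, "dy": 0, "dz": -0.8, "wx": 0, "wy": 0, "wz": 0}, {"gripper": 1, "dx": 0, "dy": 0, "dz": -1, "wx": 0, "wy": 0, "wz": 0}, {"gripper": 1, "dx": 0, "dy": 0, "dz": -1, "wx": 0, "wy": 0, "wz": 0}, {"gripper": 1, "dx": 0, "dy": 0, "dz": 0, "wx": 0, "wy": 0, "wz": 0}, {"gripper": 1, "dx": 0, "dy": 0, "dz": 0, "wx": 0, "wy": 0, "wz": 0}, {"gripper": 1, "dx": 0, "dy": 0, "dz": 0, "wx": 0, "wy": 0, "wz": 0}, {"gripper": 1, "dx": 0, "dy": 0, "dz": 0, "wx": 0, "wy": 0, "wz": 0}]}}

```text
t: 26.9
ee_pos: [0.4865, -0.0147, 0.3001]
eef_rot: [0.652, 3.072, -0.0]
force: [1.0, 0.6, -0.1]
gripper_width: -0.0004
grip_force: 0.0
```

Run:
```python
from h import *
import cv2
a=robot.camera('wrist')[:,:,::-1];b=robot.camera('side')[:,:,::-1]
print(robot.sense()['ee_pos'])
im=np.hstack([cv2.resize(a,(400,300)),cv2.resize(b[170:320,200:400],(400,300),interpolation=cv2.INTER_CUBIC)])
z=cv2.resize(b[205:265,230:310],(400,300),interpolation=cv2.INTER_CUBIC);z=cv2.convertScaleAbs(z,alpha=1.8)
t=cv2.resize(robot.camera('top')[160:280,160:320,::-1],(400,300))
cv2.imwrite('pics/end.png',np.vstack([im,np.hstack([z,t])]))
```

```text
[ 0.48658361 -0.01468411  0.30037115]
```

View pics/end.png

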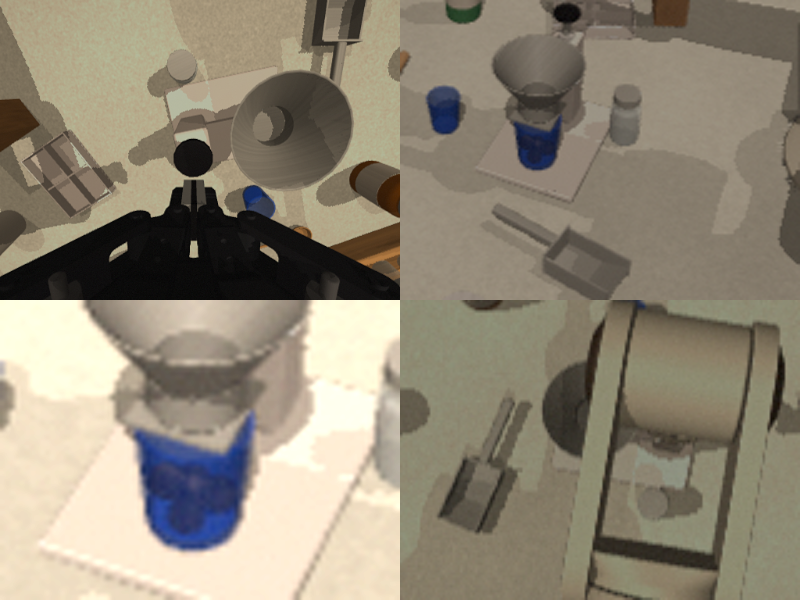

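The throat is empty at (272,125), and dark walnuts show inside the blue jar at (190,490). The plunger is back up, the scoop lies flat and empty, and nothing else has moved. Handing in.

```bash
python3 -c "
from cell import robot
print(robot.close_job())"
```

```text
the job is handed in; nothing more can be done
None
```

The job is handed in, and the last pictures show it done: walnuts in the blue jar with the funnel empty, scoop laid back flat, plunger pressed to its stop and back up, and nothing else shifted; the hand-in gave no verdict.

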